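Seat the window cell's retaining ring with the pin spanner

TASK

The retaining ring sunk in the larger of the two round window cells is loose. Take the two-pin spanner off its rest, set its pins into the two holes of that ring with the bar down on the ring, and with the spanner turn the ring clockwise (seen from above) until it comes up against its stop. Then let go and leave the spanner standing upright in the ring.

Things in the scene. Friction and masses are not known exactly. Their poses are not given: they have to be found in the camera images.
- spanner: Loose steel spanner upright on a fixed rest: bar 78 (x) x 22 x 12 mm; grip plate on it 50 (x) x 18 mm, 12 to 70 mm above the bar's underside: pinch across y. Two 7 mm pins stick 11 mm down at x = +31, -31 mm. Origin: centre of the bar's underside, z up; same after a half turn. Starts with the origin 24 mm above the bench, between lips 6 mm high that stop it sliding along y: lift it straight up.
- ring_face (a point): Top centre of the steel ring sunk in the large cell (fixed aluminium cup 124 mm across, 50 high, bore 102). Face 42 mm above bench, 8 below rim. Two 18 mm holes through it at x = +31, -31 mm; axes turn with the ring, z up. Spanner bar down on it: spanner origin is here, pins 11 mm deep, 5.5 mm play all round. Small raised marks on ring (+y edge) and rim face each other at the stop.
- ring (a joint): Turn of that ring in rad, growing clockwise seen from above: 0 to 0.35 at the start, hard stop at 1.05. It turns stiffly (0.12 N m) and stays where left. The pins' play lets the spanner turn up to 0.18 rad either way before the ring follows, so carry the spanner about that much past the ring's stop angle.
- small_cell: The smaller cell of the same build, a bystander fixed to the bench: 84 mm across (foot 96), 38 mm high, hose ports on two sides like the large one. Its ring has smaller, closer holes (11 mm, 40 mm apart) and is already tight; the spanner does not fit it. Origin: centre of its underside, z up.

How it is judged:
On the way, in this order (a step that is already met when the one before it is completed fails the run):
1. the spanner's pins are in the ring's two holes, bar down on the ring, before the ring has been turned (horizontal distance between spanner and ring_face below 0.012 m and z of spanner in the frame of ring_face between -0.006 and 0.006 m and angle between spanner's own z axis and vertical below 0.17 rad and value of joint ring below 0.6 rad), for 0.2 s.
2. the ring is turned clockwise to its stop with the spanner engaged (horizontal distance between spanner and ring_face below 0.012 m and z of spanner in the frame of ring_face between -0.006 and 0.006 m and angle between spanner's own z axis and vertical below 0.17 rad and value of joint ring above 0.8 rad), for 0.2 s.
At the end, for the whole second after the job is handed in: The large cell's ring is within 14 degrees of its stop (joint above 0.80 rad), and the spanner stands at rest in it: within 12 mm of the ring's centre, its bar's underside within 6 mm of the ring's face, upright within 10 degrees (all of step 2 and linear speed of spanner below 0.02 m/s and angular speed of spanner below 0.2 rad/s); the robot touches nothing.
It also fails if it takes over 48 s, if anything falls off the work surface, if the arm or the gripper's body presses on something with over 40 N, if the wrist force passes 120 N, or if a joint passes its speed limit or range.

ROBOT

A 7-joint arm with a two-finger parallel gripper is mounted at the origin on a cart in front of the work surface, level with it; the furniture and walls round the work are solid. World frame = base frame: x ahead of the robot, y to its left, z up, the work surface at z = 0. Lengths are in m, angles in rad, forces in N, time in s.
With the tool pointing down it reaches from about 0.425 to 0.925 m from the base axis. Payload 6.8 kg.
Tool frame: the origin (TCP) lies on the centre line of the jaws, within the pads' length; the fingertips stand bot.tip_reach ahead of it and the grasp point (between the pads) lies 3 mm ahead of it (bot.tip_reach is the distance from the TCP to the fingertips, in m); z points along the fingers, y is the line along which they close (so a half turn about z gives the same grasp; the last joint's range is limited). The gripper opens to 85 mm and grips with 20 to 120 N. Pads are 22 mm wide; open, the fingers measure 114 mm over their backs; the gripper's body (76 mm by 85 mm) begins 54 mm behind the grasp point. The pads swing forward as they close: fully open they stand 13 mm farther back than shut.
Start: joints at [1.047, 0.477, 0.022, 1.555, -0.011, 1.109, -0.083], TCP at [0.273, -0.617, 0.253] pointing down, gripper open.
Joint ranges: [-2.96, 2.96], [-0.34, 2.1], [-1.41, 1.46], [0.24, 2.44], [-1.37, 4.51], [0.17, 1.92], [-2.96, 2.96]. Speed limits (rad/s): [2.39, 2.39, 3.14, 3.14, 3.14, 3.14, 3.14].

INTERFACE

Orientations are given as a unit quaternion [w, x, y, z].
In Python, from station import bot gives the robot as it stands.
- The arm moves only by the tool jog_arm, never from a script. Its argument "deltas" is a list of rows, each a list of 7 numbers: the shift along the world's x, y, z in m, then the turn, a rotation vector about the world's x, y, z in rad, then the opening, from 0 (shut) to 1 (fully open). In form: [[x, y, z, rx, ry, rz, grip], ...]. A call has 1 to 10 rows; each row shifts and turns the commanded pose from where the row before left it; what a row does not reach is not made up. A row lasts 1/10 s, in which the tool goes at most 50 mm and 8.59 degrees, less where a joint would pass 70% of its speed; a pose out of reach is approached as far as the arm can. A call with a gripper value outside its range is refused whole. The fingers move at their own pace and stop on an object; "newtons" is the grip in N (left out, the last holds). Time passes only in rows, so rows that do not move let the fingers close. It gives the time, the measured TCP pose, the force, the opening and the grip force at its end, in the units of the state.
- bot.get_obs(): the state, without advancing time (a new reading comes with each control period).
- bot.read_camera(name): name is "scene" or "top" or "wrist"; returns a dict with "img" (420x560x3 uint8, red, green, blue), "K" (3x3 intrinsics, pixels), "eye" and "attitude" of the camera in the world. Camera axes: x right, y down, z forward; pixel columns grow to the right and rows downward; lengths in m; the calibration is good to about 2 mm. The wrist camera is an equidistant fisheye: a pixel r from the principal point sees the ray r / f radians off the axis. A picture is of the moment at which its call begins. There is no depth.
- bot.hand_in(): hands the job in; it is judged then, once.
The state is a dict: "t": time; "q": joint angles; "joint_vel": joint speeds; "joint_torque": joint torques, N m; "eef_pos": TCP position; "tool_rot": TCP orientation; "contact_force": force on the tool from outside, world axes, zero at the start; "torque": the same for the moment, N m; "gripper_width": opening from 0.0 (shut) to 1.0 (fully open); "grasp_force": force on a finger pad.
Only numpy, scipy, OpenCV 4.12 (cv2) and the standard library are available. Lean on these libraries where they do the work, as an engineer would, in place of code of your own. Each camera call takes 0.05 s, during which the arm holds its last target. There are 200 camera calls.

## Working session

There is one attempt and no reset: what is moved stays moved. The work goes in short steps, Python scripts to look and compute and a tool call to move; the robot and the scene stay as the last step left them, time stands still between calls to the robot, and variables do not carry over. Pictures are saved under pics/ and viewed, at most 10 in all, crops included, and the job is handed in when it is done.

Besides the shell and the picture viewer there is one more tool, called in YAML: its name, and indented under it one key for each argument. jog_arm: Moves the arm, as the interface text tells. Its arguments: {"type":"object","properties":{"deltas":{"type":"array"},"newtons":{"type":"number"}},"required":["deltas"]}

```bash
mkdir -p pics; cat > h.py <<'E'
import numpy as np,cv2
from scipy.spatial.transform import Rotation as R
from station import bot
def shot(n,f):
    c=bot.read_camera(n); cv2.imwrite(f'pics/{f}.png',c['img'][:,:,::-1]); np.savez(f'pics/{f}.npz',K=c['K'],eye=c['eye'],att=c['attitude'])
    return c
def rot(a):
    a=np.array(a)
    return a if a.shape==(3,3) else R.from_quat(np.roll(a,-1)).as_matrix()
def hit(f,uv,z,fish=False):
    d=np.load(f'pics/{f}.npz');K=d['K'];x=(uv[0]-K[0,2])/K[0,0];y=(uv[1]-K[1,2])/K[1,1]
    if fish:
        r=np.hypot(x,y);v=np.array([x/r*np.sin(r),y/r*np.sin(r),np.cos(r)]) if r>0 else np.array([0,0,1.])
    else: v=np.array([x,y,1])
    v=rot(d['att'])@v
    return d['eye']+v*(z-d['eye'][2])/v[2]
E
python3 - <<'E'
from h import *
a=shot('top','top1');b=shot('scene','scene1')
for c in(a,b):print(c['K'],c['eye'],c['attitude'])
print(bot.tip_reach,bot.get_obs())
E
```

```text
[[424.71796462   0.         278.81970909]
 [  0.         424.71796462 211.10284018]
 [  0.           0.           1.        ]] [ 0.39741318 -0.01976448  0.97922172] [-0.03557917  0.70803531 -0.70438509  0.03552126]
[[439.87474942   0.         277.32170953]
 [  0.         439.87474942 203.1269    ]
 [  0.           0.           1.        ]] [-0.05332078  0.60310222  0.79620139] [ 0.14378325 -0.34056726  0.8468342  -0.38237698]
0.022 {'t': 0.1, 'q': array([ 1.04691994,  0.4777407 ,  0.02233768,  1.55634987, -0.01148642,
        1.10928626, -0.08309515]), 'joint_vel': array([ 1.14952450e-03, -1.44803951e-03, -3.19987632e-04, -2.09153532e-03,
        2.50091428e-05,  1.35286021e-03, -2.33172361e-04]), 'joint_torque': array([ 4.06273859e-03, -5.97757602e+01,  1.61320232e+00, -2.81955278e+01,
        1.27738380e-02,  5.05080345e-03, -6.36959089e-05]), 'eef_pos': array([ 0.27242505, -0.61704358,  0.25240836]), 'tool_rot': array([-7.94121589e-04,  9.78464974e-01,  2.06411263e-01, -2.34408817e-04]), 'contact_force': array([-0.75189531, -0.52780068, -0.28094292]), 'torque': array([-0.02263023,  0.02305291, -0.01264827]), 'grasp_force': 0.0, 'gripper_width': 1.0023589776005453}
```

View pics/top1.png

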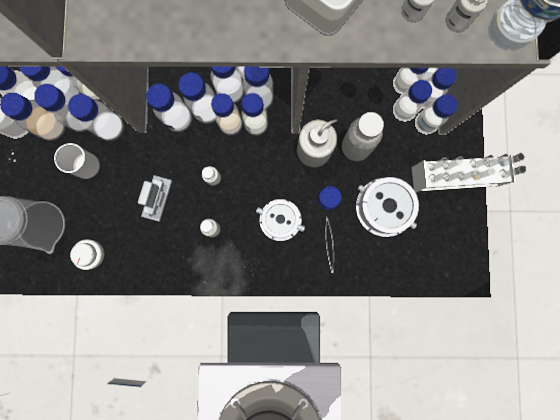

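View pics/scene1.png

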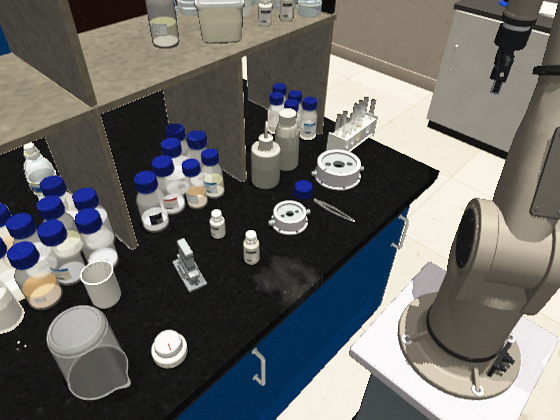

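The top view shows the spanner on its rest at (155,198), the small cell at (280,219) and the large cell at (387,206). I'll enlarge both targets.

```bash
python3 - <<'E'
from h import *
im=cv2.imread('pics/top1.png');s=cv2.imread('pics/scene1.png')
f=lambda i,x,y,w,h,k:cv2.resize(i[y:y+h,x:x+w],None,fx=k,fy=k,interpolation=cv2.INTER_CUBIC)
a=f(im,130,165,50,70,8);b=f(im,350,170,50+25,70,5.3333334)
h=560
b=cv2.copyMakeBorder(cv2.resize(im[170:240,350:425],None,fx=5,fy=5,interpolation=cv2.INTER_CUBIC),0,210,0,0,cv2.BORDER_CONSTANT)
cv2.imwrite('pics/c1.png',np.hstack([a,b]))
E
```

```text
(no output)
```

View pics/c1.png

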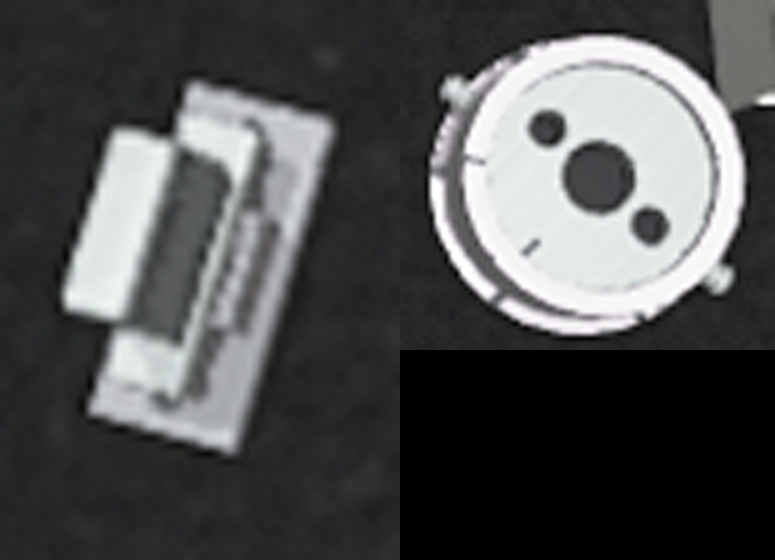

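The crop shows the grip plate's top corners at about (115,128), (172,142), (122,322), (62,305). The ring holes are at (548,128) and (651,226), the ring mark at (532,246) and the rim mark at (475,159).

```bash
python3 - <<'E'
from h import *
A=lambda u,v:((u+.5)/8+130-.5,(v+.5)/8+165-.5)
B=lambda u,v:((u-400+.5)/5+350-.5,(v+.5)/5+170-.5)
c=np.array([hit('top1',A(*p),.094) for p in[(115,128),(172,142),(122,322),(62,305)]])
print(c,c.mean(0)); d=c[0]-c[3]+c[1]-c[2];print('spanner x axis',np.arctan2(d[1],d[0]))
bar=np.array([hit('top1',A(*p),.036) for p in[(187,108),(250,125),(168,402),(108,380)]]);print(bar.mean(0))
p=[hit('top1',B(*p),.042) for p in[(548,128),(651,226),(598,178),(532,246)]]
print(p,(p[0]+p[1])/2); d=p[0]-p[1];print('len',np.hypot(*d[:2]),'ring x',np.arctan2(d[1],d[0]))
d=p[3]-p[2];print('ring y',np.arctan2(d[1],d[0]))
d=hit('top1',B(475,159),.05)-hit('top1',B(598,178),.042);print('stop y',np.arctan2(d[1],d[0]))
print(rot(bot.get_obs()['tool_rot']))
E
```

```text
[[0.55005628 0.2654768  0.094     ]
 [0.54639803 0.2503116  0.094     ]
 [0.49856947 0.26173301 0.094     ]
 [0.50297671 0.27763922 0.094     ]] [0.52450012 0.26379016 0.094     ]
spanner x axis -0.24355799011497306
[0.52466986 0.26509943 0.036     ]
[array([ 0.52875333, -0.24274426,  0.042     ]), array([ 0.48516393, -0.28758261,  0.042     ]), array([ 0.50645725, -0.26453987,  0.042     ]), array([ 0.47599702, -0.23468024,  0.042     ])] [ 0.50695863 -0.26516343  0.042     ]
len 0.06253409326184861 ring x 0.7995212261261185
ring y 2.366151015471883
stop y 1.442892892199295
[[ 9.14788671e-01  4.03932010e-01 -7.86552914e-04]
 [ 4.03932755e-01 -9.14787519e-01  1.45727108e-03]
 [-1.30890352e-04 -1.65080956e-03 -9.99998629e-01]]
```

jog_arm:
  deltas:
    - [0.021, 0.037, 0, 0, 0, -0.03, 1]
    - [0.021, 0.037, 0, 0, 0, -0.03, 1]
    - [0.021, 0.037, 0, 0, 0, -0.03, 1]
    - [0.021, 0.037, 0, 0, 0, -0.03, 1]
    - [0.021, 0.037, 0, 0, 0, -0.03, 1]
    - [0.021, 0.037, 0, 0, 0, -0.03, 1]
    - [0.021, 0.037, 0, 0, 0, -0.03, 1]
    - [0.021, 0.037, 0, 0, 0, -0.03, 1]
    - [0.021, 0.037, 0, 0, 0, -0.03, 1]
    - [0.021, 0.037, 0, 0, 0, -0.03, 1]

```text
t: 1.1
eef_pos: [0.483, -0.2458, 0.2531]
tool_rot: [-0.0, 0.998, 0.057, -0.0]
contact_force: [0.6, 0.5, 0.2]
gripper_width: 1.0
grasp_force: 0.0
```

```bash
python3 - <<'E'
from h import *
c=shot('wrist','w1');print(c['K'],c['eye'],rot(c['attitude'])); cv2.imwrite('pics/w1b.png',cv2.resize(c['img'][:,:,::-1],(800,600)))
E
```

```text
[[325.1922621    0.         284.28660783]
 [  0.         325.1922621  208.50497062]
 [  0.           0.           1.        ]] [ 0.55462313 -0.23659577  0.37320817] [[ 1.14093281e-01 -9.53726106e-01 -2.78189212e-01]
 [-9.93469934e-01 -1.09398542e-01 -3.23952148e-02]
 [ 4.62668001e-04  2.80068695e-01 -9.59979850e-01]]
```

View pics/w1b.png

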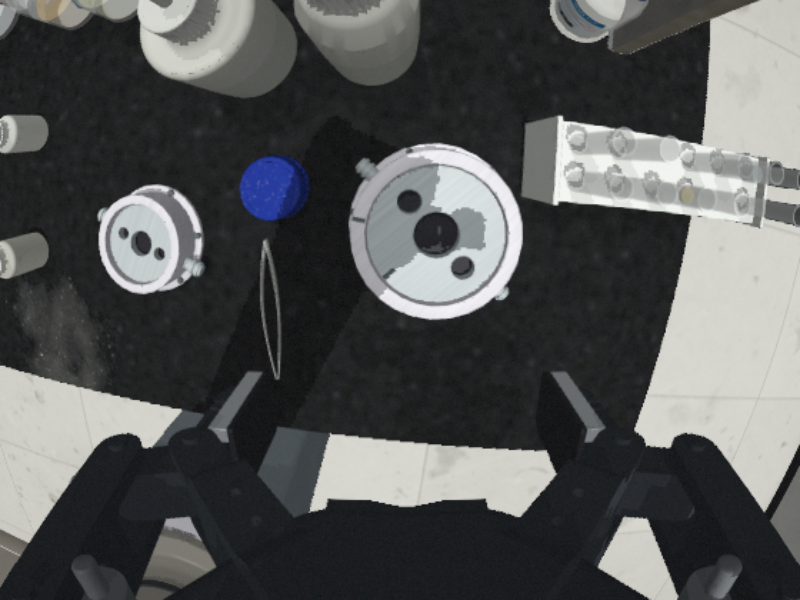

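The wrist view shows the large ring with holes at (409,201) and (462,266) in the 800 px frame. The ring mark is at about (390,272) and the rim mark at (359,220).

```bash
python3 - <<'E'
from h import *
s=lambda u,v:(u*.7,v*.7)
p=[hit('w1',s(*q),.042,True) for q in[(409,201),(462,266)]];c=(p[0]+p[1])/2
d=p[0]-p[1];print(p,c,np.hypot(*d[:2]),np.arctan2(d[1],d[0]))
for q,z in(((390,272),.042),((359,220),.05)):
    d=hit('w1',s(*q),z,True)-c;print(np.arctan2(d[1],d[0])-np.pi/2,np.hypot(*d[:2]))
E
```

```text
[array([ 0.53003098, -0.24162932,  0.042     ]), array([ 0.48747201, -0.28567376,  0.042     ])] [ 0.5087515  -0.26365154  0.042     ] 0.06124686955843493 0.8025489645963356
0.8180039764236549 0.04366278181295767
-0.08679002320624307 0.0555778279878751
```

jog_arm:
  deltas:
    - [0.004, 0.04, 0, 0, 0, -0.03, 1]
    - [0.004, 0.04, 0, 0, 0, -0.03, 1]
    - [0.004, 0.04, 0, 0, 0, -0.03, 1]
    - [0.004, 0.04, 0, 0, 0, -0.03, 1]
    - [0.004, 0.04, 0, 0, 0, -0.03, 1]
    - [0.004, 0.04, 0, 0, 0, -0.03, 1]
    - [0.004, 0.04, 0, 0, 0, -0.03, 1]
    - [0.004, 0.04, 0, 0, 0, -0.03, 1]
    - [0.004, 0.04, 0, 0, 0, -0.03, 1]
    - [0.004, 0.04, 0, 0, 0, -0.03, 1]

```text
t: 2.15
eef_pos: [0.5225, 0.1537, 0.2531]
tool_rot: [0.0, 0.996, -0.093, -0.0]
contact_force: [0.8, 0.1, -0.0]
gripper_width: 1.0
grasp_force: 0.0
```

jog_arm:
  deltas:
    - [0, 0.036, 0, 0, 0, -0.03, 1]
    - [0, 0.036, 0, 0, 0, -0.03, 1]
    - [0, 0.036, 0, 0, 0, 0, 1]
    - [0, 0, 0, 0, 0, 0, 1]

```text
t: 2.55
eef_pos: [0.5209, 0.2666, 0.2531]
tool_rot: [-0.002, 0.993, -0.118, -0.001]
contact_force: [-0.9, -0.2, 0.1]
gripper_width: 1.004
grasp_force: 0.0
```

```bash
python3 - <<'E'
from h import *
c=shot('wrist','w2');o=bot.get_obs();print(o['eef_pos'],rot(o['tool_rot']),o['q']); cv2.imwrite('pics/w2b.png',cv2.resize(c['img'][:,:,::-1],(800,600)))
E
```

```text
[0.52162659 0.26331853 0.25284844] [[ 9.71565709e-01 -2.36767509e-01 -1.10463218e-03]
 [-2.36766547e-01 -9.71566121e-01  9.34952133e-04]
 [-1.29458949e-03 -6.46827484e-04 -9.99998953e-01]] [-0.31492107  0.35047821 -0.3268468   1.76058147  0.1256981   1.05148352
 -2.49567175]
```

View pics/w2b.png

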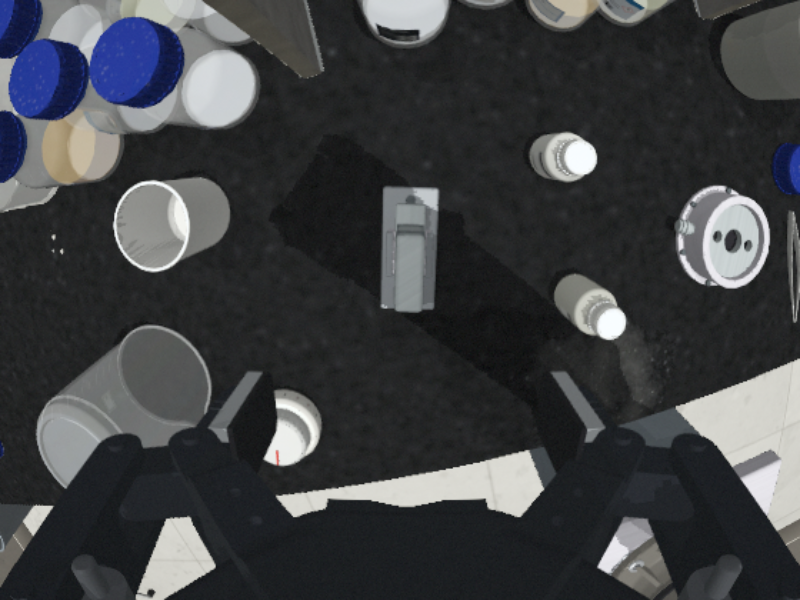

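The wrist view shows the spanner's grip top face with corners at about (397,234), (424,234), (421,312), (394,311), lined up with the jaws.

```bash
python3 - <<'E'
from h import *
s=lambda u,v:(u*.7,v*.7)
p=np.array([hit('w2',s(*q),.094,True) for q in[(397,234),(424,234),(421,312),(394,311)]])
d=p[0]+p[1]-p[2]-p[3];print(p,p.mean(0),np.arctan2(d[1],d[0]),np.hypot(*d[:2])/2)
E
```

```text
[[0.5522694  0.26645627 0.094     ]
 [0.54846099 0.25055424 0.094     ]
 [0.50055673 0.26355623 0.094     ]
 [0.5051839  0.27998855 0.094     ]] [0.52661775 0.26513882 0.094     ] -0.27239484529152164 0.04931308357528287
```

jog_arm:
  deltas:
    - [0.004, 0.001, -0.03, 0, 0, -0.016, 1]
    - [0, 0, -0.035, 0, 0, 0, 1]
    - [0, 0, -0.035, 0, 0, 0, 1]
    - [0, 0, -0.03, 0, 0, 0, 1]
    - [0, 0, -0.02, 0, 0, 0, 1]
    - [0, 0, -0.02, 0, 0, 0, 1]
    - [0, 0, -0.013, 0, 0, 0, 1]
    - [0, 0, 0, 0, 0, 0, 1]
  newtons: 50

```text
t: 3.4
eef_pos: [0.5258, 0.2596, 0.0685]
tool_rot: [0.001, 0.991, -0.13, -0.001]
contact_force: [0.2, 0.1, 0.0]
gripper_width: 1.002
grasp_force: 0.0
```

jog_arm:
  deltas:
    - [0, 0, 0, 0, 0, 0, 0]
    - [0, 0, 0, 0, 0, 0, 0]
    - [0, 0, 0, 0, 0, 0, 0]
    - [0, 0, 0, 0, 0, 0, 0]
    - [0, 0, 0, 0, 0, 0, 0]
    - [0, 0, 0, 0, 0, 0, 0]
    - [0, 0, 0, 0, 0, 0, 0]
    - [0, 0, 0, 0, 0, 0, 0]
  newtons: 50

```text
t: 4.2
eef_pos: [0.5272, 0.2622, 0.0709]
tool_rot: [-0.001, 0.992, -0.13, 0.001]
contact_force: [0.6, 0.3, 5.0]
gripper_width: 0.207
grasp_force: 53.9
```

jog_arm:
  deltas:
    - [0, 0, 0.01, 0, 0, 0, 0]
    - [0, 0, 0.015, 0, 0, 0, 0]
    - [0, 0, 0.02, 0, 0, 0, 0]
    - [0, 0, 0.03, 0, 0, 0, 0]
    - [0, 0, 0.03, 0, 0, 0, 0]
    - [0, 0, 0.025, 0, 0, 0, 0]

```text
t: 4.8
eef_pos: [0.5262, 0.2605, 0.202]
tool_rot: [0.001, 0.992, -0.13, -0.0]
contact_force: [1.1, 1.3, -3.5]
gripper_width: 0.202
grasp_force: 53.0
```

jog_arm:
  deltas:
    - [-0.011, -0.0375, 0, 0, 0, 0.07, 0]
    - [-0.011, -0.0375, 0, 0, 0, 0.07, 0]
    - [-0.011, -0.0375, 0, 0, 0, 0.07, 0]
    - [-0.011, -0.0375, 0, 0, 0, 0.07, 0]
    - [-0.011, -0.0375, 0, 0, 0, 0.07, 0]
    - [-0.011, -0.0375, 0, 0, 0, 0.07, 0]
    - [-0.01, -0.0375, 0, 0, 0, 0.07, 0]
    - [0, -0.033, 0, 0, 0, 0.07, 0]
    - [0, -0.033, 0, 0, 0, 0.07, 0]
    - [0, -0.033, 0, 0, 0, 0.07, 0]

```text
t: 5.8
eef_pos: [0.4492, -0.1018, 0.2006]
tool_rot: [0.0, 0.976, 0.219, -0.001]
contact_force: [-0.1, -0.1, -3.1]
gripper_width: 0.2
grasp_force: 52.9
```

jog_arm:
  deltas:
    - [0, -0.033, 0, 0, 0, 0.07, 0]
    - [0.014, -0.033, 0, 0, 0, 0.07, 0]
    - [0.014, -0.033, 0, 0, 0, 0.07, 0]
    - [0.014, -0.033, 0, 0, 0, 0.07, 0]
    - [0.015, -0.033, 0, 0, 0, 0.07, 0]
    - [0, 0, 0, 0, 0, 0, 0]
    - [0, 0, 0, 0, 0, 0, 0]

```text
t: 6.5
eef_pos: [0.5064, -0.2658, 0.2]
tool_rot: [-0.001, 0.924, 0.383, -0.001]
contact_force: [0.4, 0.8, -2.3]
gripper_width: 0.202
grasp_force: 52.9
```

```bash
python3 - <<'E'
from h import *
o=bot.get_obs();r=rot(o['tool_rot']);print(o['eef_pos'],np.arctan2(r[1,0],r[0,0]),r[2])
c=shot('wrist','w3'); t=shot('top','top3')
a=cv2.resize(c['img'][100:400,150:430,::-1],None,fx=1.5,fy=1.5);b=cv2.resize(t['img'][160:250,340:430,::-1],None,fx=4,fy=4,interpolation=cv2.INTER_CUBIC)
b=cv2.copyMakeBorder(b,0,90,0,0,cv2.BORDER_CONSTANT);cv2.imwrite('pics/c3.png',np.hstack([a,b]))
E
```

```text
[ 0.50641448 -0.26575217  0.19996538] 0.7871422630809382 [-0.00103323 -0.00205564 -0.99999735]
```

View pics/c3.png

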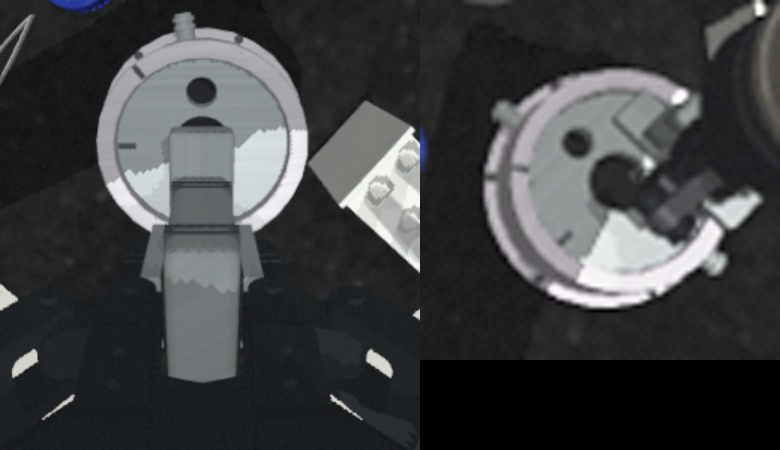

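The spanner sits square in the jaws, above the ring. One hole is at (201,91) in the left crop, in line with the bar. I'll check the spanner's offset along the jaws by projecting its model.

```bash
python3 - <<'E'
from h import *
o=bot.get_obs();T=rot(o['tool_rot']);e=o['eef_pos'];a=np.arctan2(T[1,0],T[0,0])
d=np.load('pics/w3.npz');K=d['K'];C=rot(d['att'])
def proj(P):
    v=C.T@(P-d['eye']);th=np.arctan2(np.hypot(v[0],v[1]),v[2]);n=v[:2]/np.hypot(*v[:2])
    u=K[[0,1],[0,1]]*th*n+K[:2,2];return (u-[150,100])*1.5
for off in(-.004,0,.004):
  S=lambda x,y,z:e+R.from_euler('z',a).apply([x+off,y,z-.046])
  print(off,[(k,proj(S(*q)).round(0)) for k,q in dict(platetop=(.025,.009,.07),platetopback=(-.025,.009,.07),platebot=(.025,.009,.012),bartop=(.039,.011,.012),barbot=(.039,.011,0),pinR=(.0345,0,-.011)).items()])
h=hit('w3',(150+201/1.5,100+91/1.5),.042,True)
t=[hit('top3',((577.5-420)/4+339.5,142.5/4+159.5),.042)]
f=lambda s:np.array([.031*np.cos(s),.031*np.sin(s),0])
print(h,h-f(.8),t,t[0]-f(.8))
E
```

```text
-0.004 [('platetop', array([156., 259.])), ('platetopback', array([165., 417.])), ('platebot', array([171., 178.])), ('bartop', array([164., 137.])), ('barbot', array([167., 129.])), ('pinR', array([199., 134.]))]
0 [('platetop', array([155., 243.])), ('platetopback', array([164., 407.])), ('platebot', array([171., 166.])), ('bartop', array([164., 125.])), ('barbot', array([167., 117.])), ('pinR', array([199., 124.]))]
0.004 [('platetop', array([154., 226.])), ('platetopback', array([163., 397.])), ('platebot', array([171., 154.])), ('bartop', array([164., 112.])), ('barbot', array([166., 106.])), ('pinR', array([199., 113.]))]
[ 0.53013659 -0.241205    0.042     ] [ 0.50853869 -0.26344304  0.042     ] [array([ 0.52891806, -0.24202377,  0.042     ])] [ 0.50732015 -0.26426181  0.042     ]
```

```bash
python3 - <<'E'
import cv2
c=cv2.imread('pics/w3.png');cv2.imwrite('pics/c3b.png',cv2.resize(c[170:360,235:335],None,fx=3,fy=3,interpolation=cv2.INTER_CUBIC))
E
```

```text
(no output)
```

View pics/c3b.png

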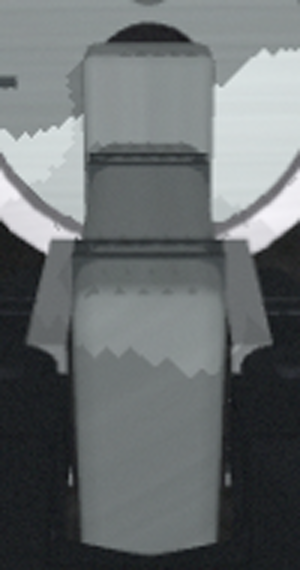

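```bash
python3 - <<'E'
from h import *
from scipy.optimize import least_squares as L
o=bot.get_obs();T=rot(o['tool_rot']);e=o['eef_pos']
d=np.load('pics/w3.npz');K=d['K'];C=rot(d['att'])
def proj(P):
    v=C.T@(P-d['eye']);th=np.arctan2(np.hypot(v[0],v[1]),v[2]);n=v[:2]/np.hypot(*v[:2])
    return K[[0,1],[0,1]]*th*n+K[:2,2]
P=np.array([(.025,.009,.07),(.025,-.009,.07),(-.025,.009,.07),(-.025,-.009,.07),(.025,.009,.012),(.025,-.009,.012),(.039,.011,.012),(.039,-.011,.012)])
I=np.array([(75,245),(222,245),(80,545),(218,545),(90,157),(208,157),(87,47),(212,47)])/3+[235,170]
def W(p,q): return e+R.from_euler('zy',[p[3],p[4]]).apply(q+np.array([0,0,0]))+np.array(p[:3])
f=lambda p:np.concatenate([proj(W(p,q))-i for q,i in zip(P,I)])
s=L(f,[0,0,-.046,.79,0],loss='soft_l1');print(s.x,np.abs(s.fun).max(),f(s.x).round(1),'origin',e+s.x[:3],'ang',np.arctan2(T[1,0],T[0,0]))
E
```

```text
[-0.0040188  -0.00406189 -0.06389832  0.77142519  0.02215168] 11.736149875357938 [  2.1   0.1  -0.1   0.5   2.    0.3  -4.2   0.4   2.4 -11.7  -4.4 -11.4
  -0.2   0.1  -1.4   0.6] origin [ 0.50267623 -0.26801122  0.13623261] ang 0.7900885879412854
```

```bash
python3 - <<'E'
from h import *
from scipy.optimize import least_squares as L
o=bot.get_obs();T=rot(o['tool_rot']);e=o['eef_pos']
d=np.load('pics/w3.npz');K=d['K'];C=rot(d['att'])
def proj(P):
    v=C.T@(P-d['eye']);th=np.arctan2(np.hypot(v[0],v[1]),v[2]);n=v[:2]/np.hypot(*v[:2])
    return K[[0,1],[0,1]]*th*n+K[:2,2]
P=np.array([(.025,.009,.07),(.025,-.009,.07),(.025,.009,.012),(.025,-.009,.012),(.039,.011,.012),(.039,-.011,.012)])
I=np.array([(75,245),(222,245),(90,157),(208,157),(87,47),(212,47)])/3+[235,170]
def W(p,q): return e+R.from_euler('zy',[p[3],p[4]]).apply(q)+np.array(p[:3])
for k in(0,1):
  f=lambda p:np.concatenate([proj(W([*p[:4],p[4]*k],q))-i for q,i in zip(P,I)])
  s=L(f,[0,0,-.046,.79,0]);print(s.x,f(s.x).round(1),'origin',e+s.x[:3])
E
```

```text
[-0.00516271 -0.00672827 -0.06916755  0.78492801  0.        ] [ 2.2  3.9 -2.   4.   3.9 -9.2 -3.9 -9.1  1.   3.5 -1.3  3.6] origin [ 0.50153232 -0.2706776   0.13096338]
[-0.00641749 -0.004005   -0.06067508  0.74358979  0.057598  ] [ 3.5  2.2  2.1  3.4  0.8 -8.3 -5.7 -7.3 -1.2  3.  -2.   4.4] origin [ 0.50027754 -0.26795433  0.13945585]
```

The bar's end edge fits a spanner offset of about -2.5 mm along the jaws. I'll correct for that and descend.

jog_arm:
  deltas:
    - [0.003, 0.003, -0.02, 0, 0, 0.012, 0]
    - [0, 0, -0.025, 0, 0, 0, 0]
    - [0, 0, -0.025, 0, 0, 0, 0]
    - [0, 0, -0.015, 0, 0, 0, 0]
    - [0, 0, -0.008, 0, 0, 0, 0]
    - [0, 0, -0.004, 0, 0, 0, 0]
    - [0, 0, -0.003, 0, 0, 0, 0]
    - [0, 0, -0.003, 0, 0, 0, 0]
    - [0, 0, 0, 0, 0, 0, 0]

```text
t: 7.5
eef_pos: [0.5108, -0.2621, 0.0976]
tool_rot: [0.0, 0.921, 0.39, 0.0]
contact_force: [0.9, 0.8, -2.7]
gripper_width: 0.206
grasp_force: 52.9
```

jog_arm:
  deltas:
    - [0, 0, -0.003, 0, 0, 0, 0]
    - [0, 0, -0.003, 0, 0, 0, 0]
    - [0, 0, -0.002, 0, 0, 0, 0]
    - [0, 0, 0, 0, 0, 0, 0]

```text
t: 7.9
eef_pos: [0.5106, -0.262, 0.0891]
tool_rot: [-0.0, 0.921, 0.39, -0.0]
contact_force: [0.3, 0.1, -2.4]
gripper_width: 0.203
grasp_force: 53.0
```

```bash
python3 - <<'E'
from h import *
o=bot.get_obs();print(o['eef_pos'],o['contact_force'],o['torque'])
c=shot('scene','s4');w=shot('wrist','w4')
a=cv2.resize(c['img'][120:220,280:400,::-1],None,fx=4,fy=4,interpolation=cv2.INTER_CUBIC)
b=cv2.resize(w['img'][120:320,200:360,::-1],None,fx=2,fy=2);cv2.imwrite('pics/c4.png',np.hstack([a,b]))
E
```

```text
[ 0.51061677 -0.26198192  0.08909905] [ 0.31792543  0.12209388 -2.44326857] [-0.01413862 -0.01889952  0.00901495]
```

View pics/c4.png

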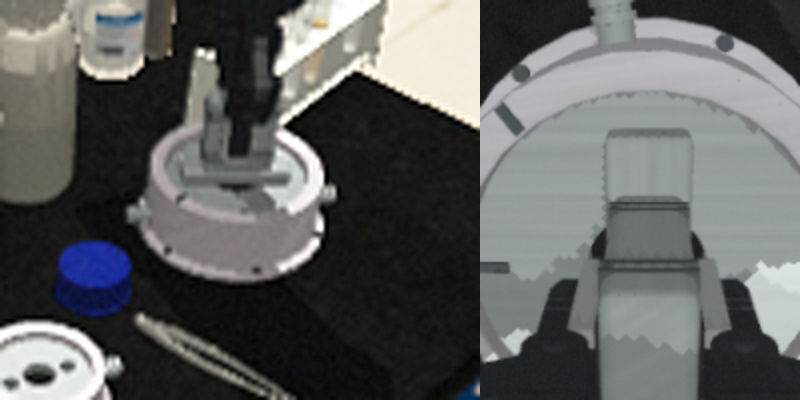

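The bar is just above the ring face, with no contact and the pins entered. Next I'll go down slowly until it touches.

jog_arm:
  deltas:
    - [0, 0, -0.001, 0, 0, 0, 0]
    - [0, 0, -0.001, 0, 0, 0, 0]
    - [0, 0, 0, 0, 0, 0, 0]

```text
t: 8.3
eef_pos: [0.5108, -0.262, 0.0888]
tool_rot: [0.0, 0.921, 0.39, -0.0]
contact_force: [-3.9, 2.2, 10.5]
gripper_width: 0.204
grasp_force: 55.0
```

jog_arm:
  deltas:
    - [0, 0, -0.001, 0, 0, 0, 0]
    - [0, 0, 0, 0, 0, 0, 0]

```text
t: 8.5
eef_pos: [0.5109, -0.262, 0.0887]
tool_rot: [0.0, 0.921, 0.39, -0.0]
contact_force: [-8.4, 2.5, 20.7]
gripper_width: 0.207
grasp_force: 56.1
```

jog_arm:
  deltas:
    - [0, 0, 0.0015, 0, 0, 0, 0]
    - [0, 0, 0, 0, 0, 0, 0]
    - [0, 0, 0, 0, 0, 0, 0]

```text
t: 8.8
eef_pos: [0.511, -0.2621, 0.0888]
tool_rot: [0.0, 0.921, 0.39, 0.0]
contact_force: [-3.0, 2.8, 9.1]
gripper_width: 0.206
grasp_force: 54.5
```

jog_arm:
  deltas:
    - [0, -0.0001, 0, 0, 0, -0.05, 0]
    - [0, -0.0001, 0, 0, 0, -0.05, 0]
    - [0, -0.0001, 0, 0, 0, -0.05, 0]
    - [0, -0.0001, 0, 0, 0, -0.05, 0]
    - [0, -0.0001, 0, 0, 0, -0.05, 0]
    - [0, -0.0001, 0, 0, 0, -0.05, 0]
    - [0, -0.0001, 0, 0, 0, -0.05, 0]
    - [0, -0.0001, 0, 0, 0, -0.05, 0]
    - [0, -0.0001, 0, 0, 0, -0.05, 0]
    - [0, 0, 0, 0, 0, 0, 0]

```text
t: 9.8
eef_pos: [0.5122, -0.264, 0.0888]
tool_rot: [0.001, 0.985, 0.175, 0.001]
contact_force: [0.8, -0.8, 5.9]
gripper_width: 0.202
grasp_force: 54.1
```

```bash
python3 -c "
from h import *
o=bot.get_obs();print(o['eef_pos'],o['contact_force'],o['torque'])"
```

```text
[ 0.5121871  -0.26399063  0.08883308] [ 0.80241608 -0.81662265  5.93695417] [-0.52438374 -0.08465598  0.02108249]
```

jog_arm:
  deltas:
    - [0, -0.0001, 0, 0, 0, -0.05, 0]
    - [0, -0.0001, 0, 0, 0, -0.05, 0]
    - [0, -0.0001, 0, 0, 0, -0.05, 0]
    - [0, -0.0001, 0, 0, 0, -0.05, 0]
    - [0, -0.0001, 0, 0, 0, -0.05, 0]
    - [0, -0.0001, 0, 0, 0, -0.05, 0]
    - [0, -0.0001, 0, 0, 0, -0.05, 0]
    - [0, -0.0001, 0, 0, 0, -0.05, 0]
    - [0, -0.0001, 0, 0, 0, -0.05, 0]
    - [0, 0, 0, 0, 0, -0.05, 0]

```text
t: 10.8
eef_pos: [0.5117, -0.2657, 0.0889]
tool_rot: [0.001, 0.997, -0.075, 0.002]
contact_force: [0.7, -4.4, 5.2]
gripper_width: 0.201
grasp_force: 54.1
```

```bash
python3 - <<'E'
from h import *
o=bot.get_obs();r=rot(o['tool_rot']);print(np.arctan2(r[1,0],r[0,0]),o['eef_pos'],o['contact_force'],o['torque'])
w=shot('wrist','w5');cv2.imwrite('pics/w5b.png',cv2.resize(w['img'][60:360,130:430,::-1],None,fx=2,fy=2))
E
```

```text
-0.14926258107936174 [ 0.51174353 -0.26573529  0.08885963] [ 0.73834121 -4.37493045  5.24375725] [-0.99232764  0.11581147  0.16711669]
```

View pics/w5b.png

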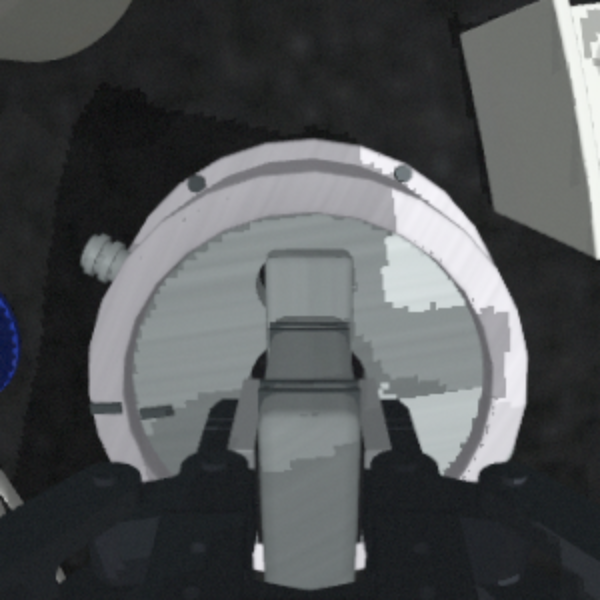

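The ring has followed: its mark (157,411) is almost facing the rim mark (105,408). I'll turn a little farther and watch the torque.

jog_arm:
  deltas:
    - [0, 0, 0, 0, 0, -0.04, 0]
    - [0, 0, 0, 0, 0, -0.04, 0]
    - [0, 0, 0, 0, 0, -0.04, 0]
    - [0, 0, 0, 0, 0, 0, 0]

```text
t: 11.25
eef_pos: [0.5116, -0.2658, 0.0889]
tool_rot: [0.001, 0.991, -0.134, 0.001]
contact_force: [0.4, -2.8, 5.0]
gripper_width: 0.202
grasp_force: 54.2
```

```bash
python3 -c "
from h import *
o=bot.get_obs();r=rot(o['tool_rot']);print(np.arctan2(r[1,0],r[0,0]),o['eef_pos'],o['contact_force'],o['torque'])"
```

```text
-0.2687508264271551 [ 0.51160692 -0.26582594  0.0888698 ] [ 0.43125572 -2.76968162  5.00313104] [-0.90733959  0.17982467  0.10140975]
```

jog_arm:
  deltas:
    - [0, 0, 0, 0, 0, -0.03, 0]
    - [0, 0, 0, 0, 0, 0, 0]

```text
t: 11.45
eef_pos: [0.5115, -0.2658, 0.0889]
tool_rot: [0.001, 0.989, -0.148, 0.001]
contact_force: [0.4, -3.7, 6.6]
gripper_width: 0.206
grasp_force: 54.4
```

```bash
python3 -c "
from h import *
o=bot.get_obs();r=rot(o['tool_rot']);print(np.arctan2(r[1,0],r[0,0]),o['eef_pos'],o['contact_force'],o['torque'])"
```

```text
-0.29661964489042897 [ 0.51150577 -0.26580155  0.08885785] [ 0.38256697 -3.73624592  6.59483239] [-1.06918625  0.30588276  0.63535921]
```

The torque rose to 0.64 N m, so the ring is at its stop. I'll relax slightly, let go and retreat.

jog_arm:
  deltas:
    - [0, 0, 0.0005, 0, 0, 0.02, 0]
    - [0, 0, 0, 0, 0, 0.0, 0]
    - [0, 0, 0, 0, 0, 0, 0.3]
    - [0, 0, 0, 0, 0, 0, 0.5]
    - [0, 0, 0, 0, 0, 0, 1]
    - [0, 0, 0, 0, 0, 0, 1]
    - [0, 0, 0, 0, 0, 0, 1]
    - [0, 0, 0, 0, 0, 0, 1]

```text
t: 12.25
eef_pos: [0.5106, -0.2636, 0.0882]
tool_rot: [-0.0, 0.99, -0.139, -0.0]
contact_force: [-0.5, -0.3, -0.2]
gripper_width: 1.0
grasp_force: 0.0
```

jog_arm:
  deltas:
    - [0, 0, 0.01, 0, 0, 0, 1]
    - [0, 0, 0.02, 0, 0, 0, 1]
    - [0, 0, 0.03, 0, 0, 0, 1]
    - [0, 0, 0.03, 0, 0, 0, 1]
    - [0, 0, 0.03, 0, 0, 0, 1]
    - [0, 0, 0.03, 0, 0, 0, 1]
    - [0, 0, 0, 0, 0, 0, 1]
    - [0, 0, 0, 0, 0, 0, 1]

```text
t: 13.05
eef_pos: [0.5109, -0.2639, 0.2396]
tool_rot: [0.0, 0.99, -0.139, 0.001]
contact_force: [-1.6, -0.1, 0.1]
gripper_width: 0.999
grasp_force: 0.0
```

```bash
python3 - <<'E'
from h import *
w=shot('wrist','w6');s=shot('scene','s6')
a=cv2.resize(w['img'][100:300,180:400,::-1],None,fx=2,fy=2);b=cv2.resize(s['img'][120:220,300:385,::-1],None,fx=4,fy=4,interpolation=cv2.INTER_CUBIC)
cv2.imwrite('pics/c6.png',np.hstack([a,b]))
E
```

```text
(no output)
```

View pics/c6.png

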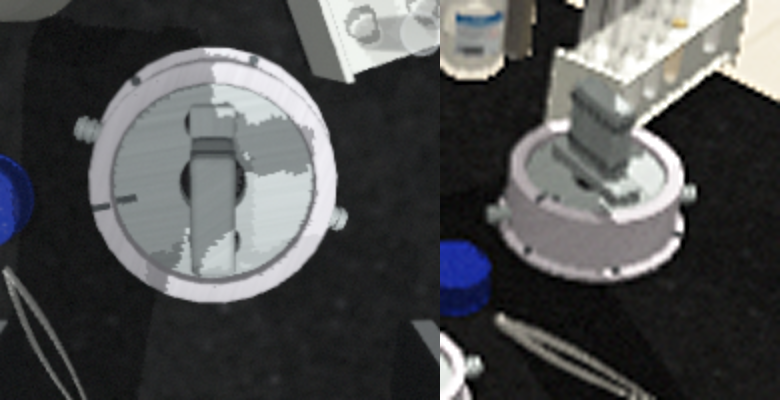

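The spanner stands upright in the ring, and the ring mark (125,199) faces the rim mark (100,207). I'll hand it in.

```bash
python3 -c "
from station import bot
print(bot.hand_in())"
```

```text
the job is handed in; nothing more can be done
None
```

The ring is turned clockwise to its stop, the spanner is left standing upright in it with the gripper clear, and the job was handed in at about 13 s; no verdict was returned.

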